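Feel the weight of a returned pin case and file it

ROBOT

A 6-joint arm with a two-finger parallel gripper is mounted at the origin on the work surface. World frame = base frame: x ahead of the robot, y to its left, z up, the work surface at z = 0. Lengths are in m, angles in degrees, forces in N, time in s.
With the tool pointing down it reaches from about 0.25 to 0.725 m from the base axis. Payload 9.7 kg.
Tool frame: the origin (TCP) lies at the very end of the fingers, on their centre line; the grasp point (between the pads) lies 19 mm behind it (bot.grip_point_offset is the distance from the TCP to the grasp point, in m); y points along the fingers, x is the direction in which the jaws open and shut, and the axes are right-handed (so a half turn about y gives the same grasp; the last joint's range is limited). The gripper opens to 85 mm and grips with 20 to 120 N. Pads are 22 mm wide; open, the fingers measure 114 mm over their backs; the gripper's body (76 mm by 85 mm) begins 54 mm behind the grasp point. The pads swing forward as they close: fully open they stand 13 mm farther back than shut.
Start: joints at [72.938, 4.979, 10.078, 95.1, 0, 90], TCP at [0.161, 0.526, 0.231] pointing down, gripper open.
Joint ranges: [-179.16, 179.16], [-48.56, 103.87], [-65.8, 70.77], [-126.05, 130.52], [-82.76, 87.17], [-180, 180]. Speed limits (degrees/s): [127.2, 127.2, 147.25, 180, 180, 180].

INTERFACE

Orientations are given as [roll, pitch, yaw] about the fixed x, y, z axes, in that order (R = Rz(yaw) Ry(pitch) Rx(roll)).
In Python, from workcell import bot gives the robot as it stands.
- The arm moves only by the shell command python3 -m inch 'ROWS' [FORCE]. ROWS is JSON, a list of rows, each a list of 3 entries, a list of its own where there are three numbers: the shift along the tool's x, y, z in mm, then the turn, a rotation vector about the tool's x, y, z in rad, then the finger opening in mm, from 0 to 85.4. In form: [[[x, y, z], [ax, ay, az], grip], ...]. A call has 1 to 20 rows; each row is the pose to reach, as a shift and turn from the pose measured when the call began, along the tool's axes at that moment; what a row does not reach only later rows make up. A row lasts 1/10 s, in which the tool goes at most 50 mm and 8.59 degrees, less where a joint would pass 70% of its speed; a pose out of reach is approached as far as the arm can. A call with a gripper value outside its range is refused whole. The fingers move at their own pace and stop on an object; FORCE is the grip in N (left out, the last holds). Time passes only in rows, so rows that repeat a pose let the fingers close. It gives the time, the measured TCP pose, the force and the opening at its end, in the units of the state.
- bot.get_obs(): the state, without advancing time (a new reading comes with each control period).
- bot.camera(name): name is "scene" or "top" or "wrist"; returns a dict with "frame" (400x640x3 uint8, red, green, blue), "mtx" (3x3 intrinsics, pixels), "k1" (the pictures are not rectified: a ray, as slopes to the right and down, at radius r is drawn at 1 + k1 r^2 times it, then the intrinsics apply), "origin" and "orientation" of the camera in the world. Camera axes: x right, y down, z forward; pixel columns grow to the right and rows downward; lengths in m; the calibration is good to about 2 mm. A picture is of the moment at which its call begins. There is no depth.
- bot.job_done(): hands the job in, once; it reports no verdict.
Trained networks look in a picture, given as the dict that the camera call returned (one of the last four; its "shot" number tells which), for a name from the list of things; names that differ only in an ending like _2 or _b are one class to them, and where a whole thing is asked for, a point or a joint stands for the part that bears it (a point fixed in the world has none). Each returns a list of dicts, best first, with "confidence" (0 to 1); they miss things now and then, are a little off and sometimes report something else, mostly with a low value. They report only what shows in the picture. A call takes as long as a camera call. They do not tell look-alikes from the thing itself.
- bot.search_frame(picture, name): "box" ([left, top, right, bottom] in pixels, round what is visible of it).
- bot.cut_out(picture, name): "region" (400x640 bool, what is visible of it) and "box" ([left, top, right, bottom] in pixels, round what is visible of it).
The state is a dict: "time": time; "q": joint angles; "qd": joint speeds; "joint_efforts": joint torques, N m; "ee_pos": TCP position; "tcp_rot": TCP orientation; "wrist_force": force on the tool from outside, world axes, zero at the start; "torque": the same for the moment, N m; "opening": finger opening in m.
Only numpy, scipy, OpenCV 4.12 (cv2) and the standard library are available. Lean on these libraries where they do the work, as an engineer would, in place of code of your own. Each camera call takes 0.05 s, during which the arm holds its last target. There are 200 camera calls.

TASK

Lift the sealed steel pin case just clear of the cradle's seat and hold it still there a moment to feel its weight. Stand it on the cutting mat, let go, take it again by its two ends, and set it down gently in the middle of the right pocket: the thick-walled one on the square plate if it weighs more than 360 g (well filled), the thin-walled one on the round foot if it weighs less (due for refilling). Keep the case upright throughout, never drop it, and leave the other things on the bench where they are.

Things in the scene. Friction and masses are not known exactly. Their poses are not given: they have to be found in the camera images.
- case_center (a point): The centre (half-way up) of the pin case: a plain closed steel box, 64 mm long (its x), 36 mm wide (its y), 60 mm high (its z), smooth flat sides. It weighs anything from 145 to 575 g depending on its contents; this cannot be seen. Within 35 g of 360 g either pocket is accepted. It starts upright in the cradle.
- cradle_seat (a point): Centre of the seat (top of the base, 10 mm above the bench, 100 x 60 mm) of a fixed dark wooden cradle, z up. The case stands on it, length along the cradle's x, between two end uprights: inner faces 72 mm apart, 8 mm thick, 44 mm wide, 75 mm above the seat (15 mm above the case). The case's ends cannot be grasped here; its long sides are open.
- mat_center (a point): The centre of the upper face of the cutting mat, a fixed green square with a pale grid, 150 x 150 mm, 3 mm thick, flat on the bench. z is up.
- stock_seat (a point): Heavy pocket: centre of its floor, 10 mm above the bench, z up. Fixed steel: square-cornered base 106 x 100 mm, two thick walls 18 mm thick, 50 mm long (y), 75 mm above the floor, inner faces 44 mm apart along x. The case goes between them, length along y, its ends 7 mm past the walls. Open at both y ends; fingers on the case's long sides do not fit.
- refill_seat (a point): Light pocket: centre of its floor, 10 mm above the bench, z up. As the heavy pocket, but a round foot 104 mm across and thin walls 6 mm thick; also 50 mm wall length (y), 75 mm above the floor, 44 mm gap (x), open at both y ends. The two pockets may change places.
- parallel_mid (a point): Bystander, to be left alone: ground steel parallel bar, 120 x 12 x 28 mm, its length along its x. The point lies at its centre.
- driver_mid (a point): Bystander, to be left alone: screwdriver with a black handle, about 170 mm long, lying along its x. The point lies on its handle's and blade's axis.
- collet_mid (a point): Bystander, to be left alone: small tapered steel collet standing on its narrow end, 32 mm across at the top, 36 mm high. The point lies at its centre.
- spacer_mid (a point): Bystander, to be left alone: steel spacer ring lying flat, 38 mm across, 14 mm thick. The point lies at its centre.
- oiler_mid (a point): Bystander, to be left alone: white plastic oil bottle, 48 mm across, 85 mm high. The point lies at its centre.
- vblock_mid (a point): Bystander, to be left alone: dark steel V-block, 50 x 40 mm, 36 mm high. The point lies at its centre.
Things that resemble listed ones, but are neither listed nor needed, are in the scene too. Leave any green or yellow look-alike of the part that bears stock_seat alone.

How it is judged:
By the outcome, as a careful person would: the job done as asked, in the order asked, and still so for the second after the job is handed in, with the robot touching nothing.
It also fails if it takes over 62 s, if anything falls off the work surface, if the arm or the gripper's body presses on something with over 40 N, if the wrist force passes 120 N, or if a joint passes its speed limit or range.

## Working session

There is one attempt and no reset: what is moved stays moved. The work goes in short steps, Python scripts to look and compute and a shell command to move; the robot and the scene stay as the last step left them, time stands still between calls to the robot, and variables do not carry over. Pictures are saved under pics/ and viewed, about 8 in all and at most 12, crops included, and the job is handed in when it is done.

```bash
ls; mkdir -p pics; cat > h.py <<'E'
import numpy as np, cv2
from scipy.spatial.transform import Rotation as R
from workcell import bot
def camR(c):
    o=np.array(c["orientation"],float)
    return o if o.shape==(3,3) else R.from_euler('xyz',o,degrees=True).as_matrix()
def ray(c,u,v):
    K=np.array(c["mtx"]);d=np.array([(u-K[0,2])/K[0,0],(v-K[1,2])/K[1,1]]);s=d.copy()
    for _ in range(20): s=d/(1+c["k1"]*(s@s))
    w=camR(c)@np.array([s[0],s[1],1]);return np.array(c["origin"]),w
def atz(c,u,v,z):
    o,w=ray(c,u,v);return o+w*(z-o[2])/w[2]
def proj(c,P):
    p=camR(c).T@(np.array(P)-np.array(c["origin"]));s=p[:2]/p[2];s=s*(1+c["k1"]*(s@s));K=np.array(c["mtx"])
    return np.array([K[0,0]*s[0]+K[0,2],K[1,1]*s[1]+K[1,2]])
def save(c,n): cv2.imwrite("pics/"+n,c["frame"][:,:,::-1])
E
python3 - <<'E'
from h import *
names="case_center cradle_seat mat_center stock_seat refill_seat parallel_mid driver_mid collet_mid spacer_mid oiler_mid vblock_mid".split()
ims=[]
for n in ["top","scene"]:
    c=bot.camera(n);save(c,n+"0.png");print(n,c["origin"],c["orientation"],c["mtx"],c["k1"])
    for m in names:
        for d in bot.search_frame(c,m)[:3]:
            b=d["box"];print(m,round(d["confidence"],2),np.round(b),atz(c,(b[0]+b[2])/2,(b[1]+b[3])/2,.03).round(3))
print(bot.get_obs())
E
```

```text
pics
top [0.42332563 0.01504971 1.38801349] [-177.08813358    0.5772315   -88.91446767] [[429.746486     0.         323.11405326]
 [  0.         429.746486   209.09877809]
 [  0.           0.           1.        ]] -0.03180870936660816
case_center 0.68 [434. 208. 451. 227.] [ 0.472 -0.348  0.03 ]
cradle_seat 0.66 [428. 202. 454. 234.] [ 0.47  -0.343  0.03 ]
cradle_seat 0.62 [432. 210. 451. 227.] [ 0.469 -0.345  0.03 ]
mat_center 0.74 [318. 164. 363. 211.] [ 0.561 -0.024  0.03 ]
stock_seat 0.92 [193. 108. 225. 147.] [0.747 0.402 0.03 ]
stock_seat 0.9 [220. 263. 259. 299.] [0.261 0.289 0.03 ]
stock_seat 0.81 [222. 197. 255. 234.] [0.466 0.297 0.03 ]
refill_seat 0.56 [246. 155. 279. 190.] [0.605 0.226 0.03 ]
parallel_mid 0.7 [332. 227. 370. 231.] [ 0.432 -0.06   0.03 ]
driver_mid 0.83 [414. 130. 442. 156.] [ 0.709 -0.301  0.03 ]
collet_mid 0.52 [294. 217. 306. 229.] [0.447 0.102 0.03 ]
oiler_mid 0.49 [448. 170. 464. 187.] [ 0.596 -0.39   0.03 ]
vblock_mid 0.62 [310. 140. 329. 158.] [0.683 0.045 0.03 ]
vblock_mid 0.33 [412. 136. 438. 155.] [ 0.702 -0.292  0.03 ]
vblock_mid 0.24 [430. 202
[... 1235 characters left out ...]
id 0.67 [368. 235. 394. 260.] [0.707 0.046 0.03 ]
{'time': 1.2, 'q': array([ 7.29392874e+01,  4.98022057e+00,  1.00786290e+01,  9.50989029e+01,
       -9.98223184e-04,  9.00002181e+01]), 'qd': array([-0.00042829,  0.20939687, -0.01464774, -0.0785761 , -0.11852461,
        0.02938366]), 'joint_efforts': array([ 5.18611432e-04, -5.20110798e+01,  4.64853930e+01,  2.20054033e-03,
        8.67520225e-05,  6.29698064e-06]), 'ee_pos': array([0.16136797, 0.52580049, 0.23127519]), 'tcp_rot': array([-9.00009982e+01,  4.94481508e-04,  7.29390694e+01]), 'wrist_force': array([-0.59772795, -1.23101243, -0.14912368]), 'torque': array([-0.0325564 ,  0.06471462,  0.04556848]), 'opening': 0.08537801631039599}
```

View pics/top0.png

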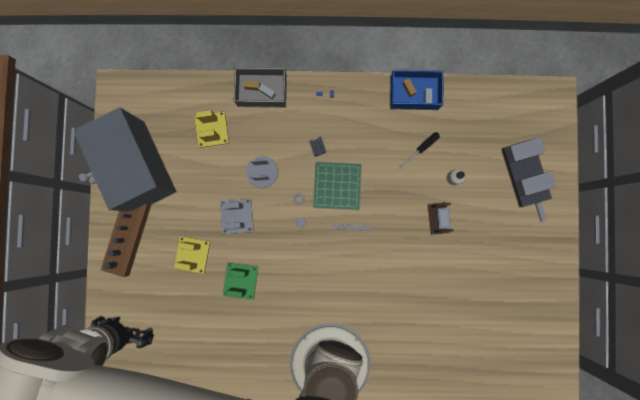

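View pics/scene0.png

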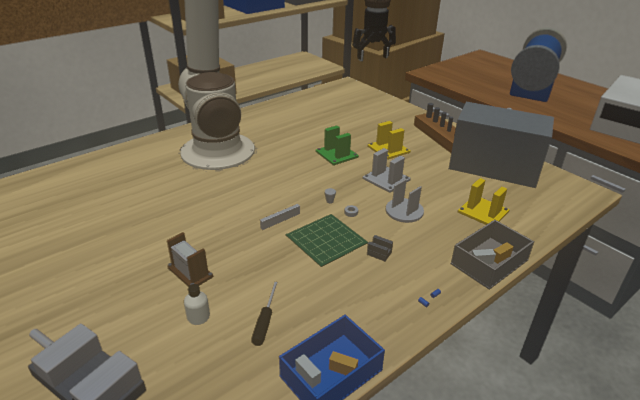

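The top view shows the case in the cradle at (441,218) and the mat at (338,186). There are five pocket-like parts: grey square plate (237,216), grey round foot (262,171), yellow (211,129), yellow (192,255) and green (240,281). The grey square plate fits stock_seat and the round foot fits refill_seat; the yellow and green ones are look-alikes. I'll confirm this in an enlarged crop and measure the yaws.

```bash
python3 - <<'E'
from h import *
c=bot.camera("top");f=c["frame"][:,:,::-1]
a=cv2.resize(f[140:240,205:305],None,fx=5,fy=5,interpolation=cv2.INTER_CUBIC)
b=cv2.resize(f[190:245,410:470],(300,275),interpolation=cv2.INTER_CUBIC)
s=cv2.resize(bot.camera("scene")["frame"][225:295,155:220,::-1],(209,225),interpolation=cv2.INTER_CUBIC)
o=np.zeros((500,800,3),np.uint8);o[:,:500]=a;o[:275,500:]=b;o[275:,500:709]=s
cv2.imwrite("pics/crop1.png",o)
for m,z in [("mat_center",.003),("stock_seat",.01),("refill_seat",.01),("cradle_seat",.05),("case_center",.07)]:
  for d in bot.cut_out(c,m)[:4]:
    r=d["region"].astype(np.uint8); n=cv2.findNonZero(r)
    if n is None: continue
    P=np.array([atz(c,u,v,z)[:2] for u,v in n[:,0]],np.float32)
    q=cv2.minAreaRect(P);print(m,round(d["confidence"],2),np.round(d["box"]),np.round(q[0],4),np.round(q[1],3),round(q[2],1))
E
```

```text
mat_center 0.77 [317. 163. 362. 211.] [ 0.5701 -0.014 ] [0.15 0.15] 88.4
mat_center 0.23 [396. 132. 440. 170.] [ 0.6912 -0.277 ] [0.024 0.166] 41.6
stock_seat 0.87 [220. 198. 252. 237.] [0.4654 0.3088] [0.106 0.101] 5.7
stock_seat 0.74 [222. 265. 258. 298.] [0.2587 0.2918] [0.101 0.107] 83.2
stock_seat 0.67 [175. 237. 209. 272.] [0.3387 0.4498] [0.103 0.104] 81.8
stock_seat 0.15 [447. 172. 464. 186.] [ 0.6046 -0.3913] [0.048 0.058] 45.6
refill_seat 0.6 [245. 155. 277. 188.] [0.6113 0.2302] [0.101 0.104] 1.0
cradle_seat 0.76 [430. 202. 453. 234.] [ 0.4698 -0.334 ] [0.096 0.069] 5.8
case_center 0.78 [432. 208. 449. 228.] [ 0.4675 -0.3347] [0.061 0.048] 8.5
```

View pics/crop1.png

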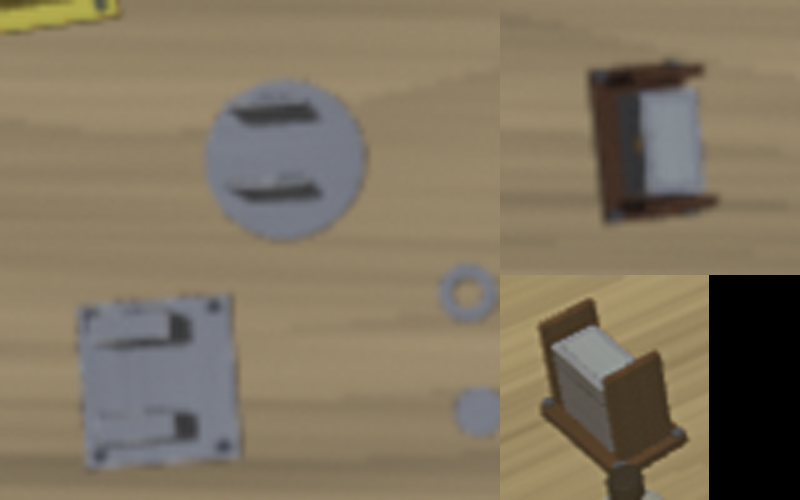

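The crop confirms it. The thick walls are on the grey square plate and the thin walls on the round foot. The case stands in the cradle at about (0.468,-0.334) with yaw around 6°. Next I move above the cradle and look with the wrist camera.

```bash
python3 -m inch '[[[-732,0,-546],[0,2.742,0],85],[[-732,0,-546],[0,2.742,0],85],[[-732,0,-546],[0,2.742,0],85],[[-732,0,-546],[0,2.742,0],85],[[-732,0,-546],[0,2.742,0],85],[[-732,0,-546],[0,2.742,0],85],[[-732,0,-546],[0,2.742,0],85],[[-732,0,-546],[0,2.742,0],85],[[-732,0,-546],[0,2.742,0],85],[[-732,0,-546],[0,2.742,0],85],[[-732,0,-546],[0,2.742,0],85],[[-732,0,-546],[0,2.742,0],85],[[-732,0,-546],[0,2.742,0],85],[[-732,0,-546],[0,2.742,0],85],[[-732,0,-546],[0,2.742,0],85],[[-732,0,-546],[0,2.742,0],85],[[-732,0,-546],[0,2.742,0],85],[[-732,0,-546],[0,2.742,0],85],[[-732,0,-546],[0,2.742,0],85],[[-732,0,-546],[0,2.742,0],85]]'
python3 - <<'E'
from h import *
print(bot.get_obs())
c=bot.camera("wrist");save(c,"w1.png");print(c["origin"],c["orientation"])
for m,z in [("case_center",.07),("cradle_seat",.085)]:
  for d in bot.cut_out(c,m)[:2]:
    n=cv2.findNonZero(d["region"].astype(np.uint8))
    P=np.array([atz(c,u,v,z)[:2] for u,v in cv2.convexHull(n)[:,0]],np.float32)
    q=cv2.minAreaRect(P);print(m,round(d["confidence"],2),np.round(d["box"]),np.round(q[0],4),np.round(q[1],3),round(q[2],1))
E
```

```text
time: 3.55
ee_pos: [0.4686, -0.3357, 0.23]
tcp_rot: [-90.1, 0.1, -84.3]
wrist_force: [-0.8, -0.3, -0.2]
opening: 0.085
{'time': 3.55, 'q': array([-3.56210310e+01,  8.77592156e+00,  1.40988813e+01,  9.54387482e+01,
       -2.06402763e-03,  1.38683937e+02]), 'qd': array([ 2.11646393, -3.52844828, -2.35601616,  0.89698217,  0.45417703,
       -2.27013948]), 'joint_efforts': array([ -1.70353744, -53.96910667,  47.87441254,  -0.46440097,
        -0.11788195,   0.51696254]), 'ee_pos': array([ 0.46857548, -0.33573995,  0.22995578]), 'tcp_rot': array([-9.00883290e+01,  7.48946679e-02, -8.43050237e+01]), 'wrist_force': array([-0.78038603, -0.2761571 , -0.16698946]), 'torque': array([ 0.00904386,  0.0450435 , -0.0082593 ]), 'opening': 0.08503969689183531}
[ 0.53860789 -0.32920611  0.37165876] [ 1.63607815e+02  1.05194353e-01 -8.43211869e+01]
case_center 0.85 [308. 138. 349. 214.] [ 0.4707 -0.3413] [0.068 0.036] 5.2
cradle_seat 0.79 [298. 113. 357. 232.] [ 0.4746 -0.3384] [0.099 0.049] 6.7
```

View pics/w1.png

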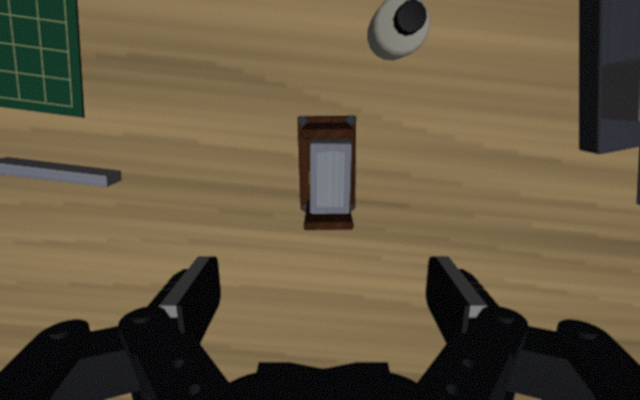

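The wrist view shows the case top at about (330,178), centred between the cradle uprights, with no clutter near the fingers. Its measured size of 68x36 matches the given size. Now I descend.

```bash
python3 -m inch '[[[6,40,1.5],[0,0,0],85],[[6,80,1.5],[0,0,0],85],[[6,120,1.5],[0,0,0],85],[[6,145,1.5],[0,0,0],85],[[6,165,1.5],[0,0,0],85],[[6,185,1.5],[0,0,0],85],[[6,200,1.5],[0,0,0],85],[[6,205,1.5],[0,0,0],85],[[6,205,1.5],[0,0,0],85],[[6,205,1.5],[0,0,0],85]]'
python3 - <<'E'
from h import *
f=[]
for i in range(4):
    c=bot.camera("wrist");f.append(bot.get_obs()["wrist_force"])
save(c,"w2.png");print(np.array(f))
E
```

```text
time: 4.7
ee_pos: [0.471, -0.339, 0.0279]
tcp_rot: [-89.9, -0.1, -84.0]
wrist_force: [0.2, -0.2, 0.5]
opening: 0.0851
[[-0.12219307 -0.05259895  0.1270471 ]
 [ 0.14713006  0.22566508 -0.38053395]
 [ 0.50841793  0.06665926 -0.07674456]
 [ 0.86728578  0.05668674 -0.08198225]]
```

View pics/w2.png

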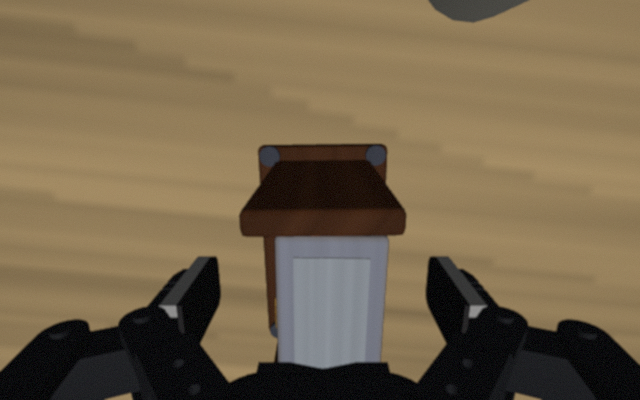

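The case edges are at 276 and 388 (middle about 331), while the fingers' middle is about 323. So the case is about 2.5 mm towards tool +x, which matches the measured shortfall. I correct and then close.

```bash
python3 -m inch '[[[2.5,1,0],[0,0,0],85],[[2.5,1,0],[0,0,0],85],[[2.5,1,0],[0,0,0],60],[[2.5,1,0],[0,0,0],45],[[2.5,1,0],[0,0,0],38],[[2.5,1,0],[0,0,0],34],[[2.5,1,0],[0,0,0],30],[[2.5,1,0],[0,0,0],30],[[2.5,1,0],[0,0,0],30],[[2.5,1,0],[0,0,0],30],[[2.5,1,0],[0,0,0],30],[[2.5,1,0],[0,0,0],30]]' 70
python3 - <<'E'
from h import *
f=[]
for i in range(4):
    c=bot.camera("wrist");f.append(bot.get_obs()["wrist_force"])
save(c,"w3.png");print(np.array(f),bot.get_obs()["opening"])
E
```

```text
time: 6.1
ee_pos: [0.4713, -0.3418, 0.0267]
tcp_rot: [-89.9, -0.1, -84.0]
wrist_force: [0.1, 0.5, 4.5]
opening: 0.0349
[[-0.23348435  0.07259478  3.57744723]
 [ 0.12384359  0.59792977  3.70741662]
 [ 0.28588992 -0.00507272  4.43786111]
 [ 0.02794149 -0.00503463  4.32679395]] 0.03521452565328702
```

```bash
python3 -m inch '[[[0,-2,0],[0,0,0],30],[[0,-4,0],[0,0,0],30],[[0,-6,0],[0,0,0],30],[[0,-8,0],[0,0,0],30],[[0,-8,0],[0,0,0],30],[[0,-8,0],[0,0,0],30],[[0,-8,0],[0,0,0],30],[[0,-8,0],[0,0,0],30],[[0,-8,0],[0,0,0],30],[[0,-8,0],[0,0,0],30],[[0,-8,0],[0,0,0],30]]'
python3 - <<'E'
from h import *
f=[]
for i in range(20):
    c=bot.camera("wrist");f.append(bot.get_obs()["wrist_force"])
f=np.array(f);print(f[:,2].round(2),f.mean(0),f.std(0)/20**.5,-f[:,2].mean()/9.81,bot.get_obs()["opening"],bot.get_obs()["ee_pos"],bot.get_obs()["time"])
save(c,"w4.png")
E
```

```text
time: 7.4
ee_pos: [0.4712, -0.3418, 0.0347]
tcp_rot: [-89.9, -0.0, -84.0]
wrist_force: [-0.2, -0.2, -0.8]
opening: 0.0356
[-0.62 -1.36 -1.63 -1.39 -0.83 -1.37 -1.79 -1.84 -1.36 -1.7  -1.3  -1.86
 -1.89 -1.81 -2.13 -0.97 -1.76 -2.7  -1.19 -1.32] [-0.04917563 -0.09706015 -1.5411427 ] [0.06898335 0.14754237 0.10311214] 0.15709915402267113 0.03503560511815715 [ 0.47121391 -0.34178266  0.03471006] 8.4
```

View pics/w4.png

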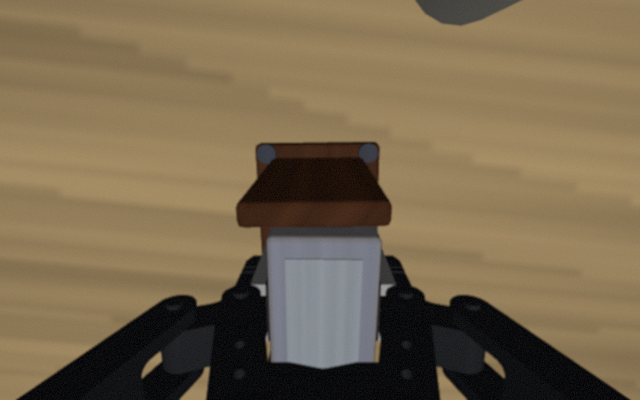

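The first reading is about 157 g, which is light. The case rose about 8 mm together with the gripper, its far top edge still at row 236. I'll clear the uprights, then weigh again as a cross-check.

```bash
python3 -m inch '[[[0,-5,0],[0,0,0],30],[[0,-15,0],[0,0,0],30],[[0,-30,0],[0,0,0],30],[[0,-50,0],[0,0,0],30],[[0,-70,0],[0,0,0],30],[[0,-85,0],[0,0,0],30],[[0,-95,0],[0,0,0],30],[[0,-100,0],[0,0,0],30],[[0,-100,0],[0,0,0],30],[[0,-100,0],[0,0,0],30],[[0,-100,0],[0,0,0],30],[[0,-100,0],[0,0,0],30]]'
python3 - <<'E'
from h import *
f=[]
for i in range(16):
    c=bot.camera("wrist");f.append(bot.get_obs()["wrist_force"])
f=np.array(f);print(f[:,2].round(2),-f[:,2].mean()/9.81,bot.get_obs()["opening"])
c=bot.camera("top")
for m,z in [("refill_seat",.01),("mat_center",.003)]:
  d=bot.cut_out(c,m)[0];n=cv2.findNonZero(d["region"].astype(np.uint8))
  P=np.array([atz(c,u,v,z)[:2] for u,v in n[:,0]],np.float32)
  print(m,cv2.minAreaRect(P),cv2.minEnclosingCircle(P),P.mean(0))
E
```

```text
time: 9.6
ee_pos: [0.4708, -0.3415, 0.1339]
tcp_rot: [-90.0, -0.0, -84.0]
wrist_force: [-0.1, 0.7, -0.7]
opening: 0.0352
[-1.86 -1.87 -1.84 -2.02 -1.32 -2.25 -1.91 -1.49 -2.09 -1.73 -1.29 -1.21
 -1.98 -2.05 -1.41 -0.5 ] 0.17083643577201693 0.0351126729849622
refill_seat ((0.6105141043663025, 0.2293185591697693), (0.10156510770320892, 0.10284024477005005), 46.294166564941406) ((0.6105124950408936, 0.22759413719177246), 0.05333496630191803) [0.61043316 0.22792295]
mat_center ((0.5714017748832703, -0.014547251164913177), (0.1523173302412033, 0.15460322797298431), 87.0107650756836) ((0.5726718902587891, -0.016268441453576088), 0.10127609968185425) [ 0.57054955 -0.01538428]
```

The second reading is about 171 g, so the case is light and goes in refill, the thin-walled pocket on the round foot. Now to the mat, turning the case 84°.

```bash
python3 -m inch '[[[-8,0,3],[0,-0.06,0],30],[[-26,0,11],[0,-0.18,0],30],[[-55,0,23],[0,-0.31,0],30],[[-90,0,38],[0,-0.44,0],30],[[-125,0,53],[0,-0.57,0],30],[[-160,0,68],[0,-0.7,0],30],[[-195,0,83],[0,-0.83,0],30],[[-230,0,98],[0,-0.96,0],30],[[-260,0,110],[0,-1.09,0],30],[[-285,0,121],[0,-1.22,0],30],[[-302,0,128],[0,-1.34,0],30],[[-312,0,132],[0,-1.43,0],30],[[-315,0,133],[0,-1.466,0],30],[[-315,0,133],[0,-1.466,0],30],[[-315,0,133],[0,-1.466,0],30],[[-315,0,133],[0,-1.466,0],30]]'
```

```text
time: 12.15
ee_pos: [0.5706, -0.0149, 0.1346]
tcp_rot: [-90.0, -0.1, -0.1]
wrist_force: [-0.8, -0.5, -1.2]
opening: 0.0354
```

```bash
python3 -m inch '[[[0,10,0],[0,0,0],30],[[0,30,0],[0,0,0],30],[[0,55,0],[0,0,0],30],[[0,75,0],[0,0,0],30],[[0,90,0],[0,0,0],30],[[0,100,0],[0,0,0],30],[[0,105,0],[0,0,0],30],[[0,108,0],[0,0,0],30],[[0,110,0],[0,0,0],30],[[0,111,0],[0,0,0],30],[[0,112,0],[0,0,0],30],[[0,112.5,0],[0,0,0],30],[[0,112.5,0],[0,0,0],30],[[0,112.5,0],[0,0,0],30]]'
```

```text
time: 13.55
ee_pos: [0.5708, -0.015, 0.0223]
tcp_rot: [-90.0, -0.1, -0.1]
wrist_force: [0.6, -0.4, -0.9]
opening: 0.0353
```

```bash
python3 -m inch '[[[0,0.7,0],[0,0,0],30],[[0,1.4,0],[0,0,0],30],[[0,2,0],[0,0,0],30],[[0,2,0],[0,0,0],30]]'
```

```text
time: 13.95
ee_pos: [0.5708, -0.015, 0.0201]
tcp_rot: [-90.0, -0.1, -0.1]
wrist_force: [0.3, -0.2, -2.1]
opening: 0.0353
```

```bash
python3 -m inch '[[[0,0.5,0],[0,0,0],30],[[0,1,0],[0,0,0],30],[[0,1.5,0],[0,0,0],30],[[0,1.5,0],[0,0,0],30],[[0,1.5,0],[0,0,0],30]]'
python3 - <<'E'
from h import *
f=[]
for i in range(3):
    c=bot.camera("wrist");f.append(bot.get_obs()["wrist_force"][2])
print(f)
E
```

```text
time: 14.45
ee_pos: [0.5708, -0.0151, 0.0197]
tcp_rot: [-90.0, -0.1, -0.1]
wrist_force: [-4.0, -0.7, 7.9]
opening: 0.035
[np.float64(8.084448615236798), np.float64(7.027802017745565), np.float64(8.353242357362609)]
```

It is in contact with the mat at about 8 N, at the predicted height. I relax the press slightly, open, and raise.

```bash
python3 -m inch '[[[0,0.3,0],[0,0,0],35],[[0,0.3,0],[0,0,0],38],[[0,0.3,0],[0,0,0],42],[[0,0.3,0],[0,0,0],50],[[0,0.3,0],[0,0,0],65],[[0,0.3,0],[0,0,0],85],[[0,0.3,0],[0,0,0],85],[[0,0.3,0],[0,0,0],85],[[0,0.3,0],[0,0,0],85],[[0,-15,0],[0,0,0],85],[[0,-40,0],[0,0,0],85],[[0,-80,0],[0,0,0],85],[[0,-120,0],[0,0,0],85],[[0,-150,0],[0,0,0],85],[[0,-160,0],[0,0,0],85],[[0,-160,0],[0,0,0],85],[[0,-160,0],[0,0,0],85]]'
python3 - <<'E'
from h import *
print(bot.get_obs()["q"].round(1))
for nm in ["wrist","top"]:
  c=bot.camera(nm);save(c,nm+"5.png")
  for d in bot.cut_out(c,"case_center")[:2]:
    n=cv2.findNonZero(d["region"].astype(np.uint8))
    P=np.array([atz(c,u,v,.063)[:2] for u,v in cv2.convexHull(n)[:,0]],np.float32)
    q=cv2.minAreaRect(P);print(nm,round(d["confidence"],2),np.round(d["box"]),np.round(q[0],4),np.round(q[1],3),round(q[2],1))
E
```

```text
time: 16.3
ee_pos: [0.5702, -0.015, 0.1789]
tcp_rot: [-90.0, -0.1, -0.1]
wrist_force: [0.4, 0.1, -0.7]
opening: 0.0852
[-1.5  6.9  6.4 89.4 -0.  88.6]
wrist 0.58 [296. 142. 349. 236.] [ 0.5693 -0.0128] [0.072 0.036] 88.9
```

View pics/wrist5.png

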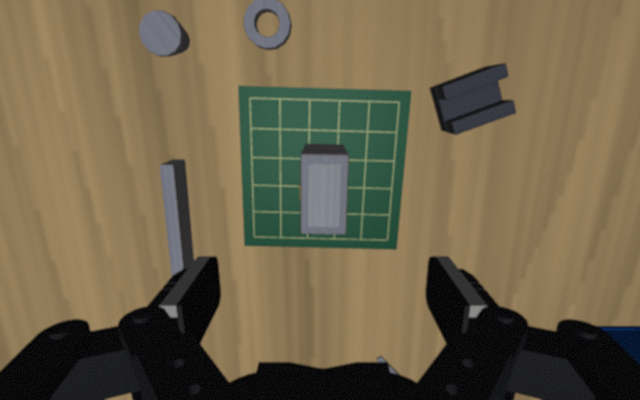

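The case stands upright on the mat, its top at about (324,194) and its length along world y. Now I turn the gripper 90° to take it by the ends.

```bash
python3 -m inch '[[[0.4,0,-2],[0,-1.571,0],85],[[0.4,10,-2],[0,-1.571,0],85],[[0.4,30,-2],[0,-1.571,0],85],[[0.4,60,-2],[0,-1.571,0],85],[[0.4,75,-2],[0,-1.571,0],85],[[0.4,80,-2],[0,-1.571,0],85],[[0.4,80,-2],[0,-1.571,0],85],[[0.4,80,-2],[0,-1.571,0],85],[[0.4,80,-2],[0,-1.571,0],85],[[0.4,80,-2],[0,-1.571,0],85],[[0.4,80,-2],[0,-1.571,0],85],[[0.4,80,-2],[0,-1.571,0],85],[[0.4,80,-2],[0,-1.571,0],85]]'
python3 - <<'E'
from h import *
c=bot.camera("wrist");save(c,"w6.png")
for d in bot.cut_out(c,"case_center")[:2]:
    n=cv2.findNonZero(d["region"].astype(np.uint8))
    P=np.array([atz(c,u,v,.063)[:2] for u,v in cv2.convexHull(n)[:,0]],np.float32)
    q=cv2.minAreaRect(P);print(round(d["confidence"],2),np.round(d["box"]),np.round(q[0],4),np.round(q[1],3),round(q[2],1))
E
```

```text
time: 17.8
ee_pos: [0.57, -0.017, 0.0977]
tcp_rot: [-89.9, 0.0, 89.7]
wrist_force: [-0.4, 0.1, -0.7]
opening: 0.085
0.75 [262. 177. 382. 267.] [ 0.5627 -0.0177] [0.063 0.049] 89.7
```

View pics/w6.png

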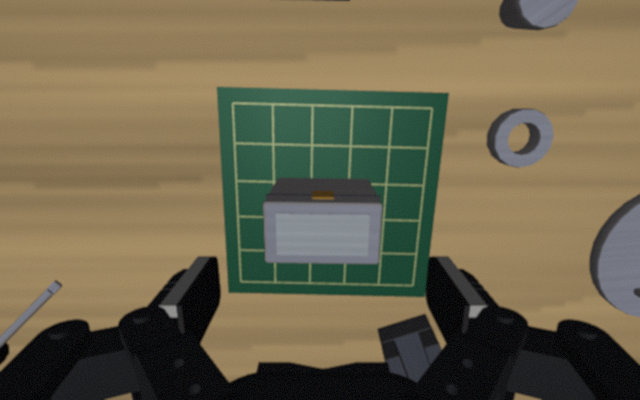

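The case spans columns 262–382 (middle 322), and the fingers' middle is 323, so they are centred and aligned. I descend and grip the ends.

```bash
python3 -m inch '[[[-0.3,15,-0.6],[0,-0.005,0],85],[[-0.3,35,-0.6],[0,-0.005,0],85],[[-0.3,52,-0.6],[0,-0.005,0],85],[[-0.3,66,-0.6],[0,-0.005,0],85],[[-0.3,76,-0.6],[0,-0.005,0],85],[[-0.3,80,-0.6],[0,-0.005,0],85],[[-0.3,80,-0.6],[0,-0.005,0],85],[[-0.3,80,-0.6],[0,-0.005,0],78],[[-0.3,80,-0.6],[0,-0.005,0],70],[[-0.3,80,-0.6],[0,-0.005,0],66],[[-0.3,80,-0.6],[0,-0.005,0],63],[[-0.3,80,-0.6],[0,-0.005,0],60],[[-0.3,80,-0.6],[0,-0.005,0],58],[[-0.3,80,-0.6],[0,-0.005,0],58],[[-0.3,80,-0.6],[0,-0.005,0],58],[[-0.3,80,-0.6],[0,-0.005,0],58]]' 60
```

```text
time: 19.5
ee_pos: [0.5713, -0.0174, 0.0189]
tcp_rot: [-90.1, 0.0, 90.1]
wrist_force: [-0.1, -0.0, 5.4]
opening: 0.0633
```

```bash
python3 -m inch '[[[0,-4,0],[0,0,0],58],[[0,-15,0],[0,0,0],58],[[0,-35,0],[0,0,0],58],[[0,-60,0],[0,0,0],58],[[0,-90,0],[0,0,0],58],[[8,-120,-1],[0,0,0],58],[[25,-145,-4],[0,0,0],58],[[50,-165,-8],[0,0,0],58],[[80,-175,-13],[0,0,0],58],[[115,-180,-18],[0,0,0],58],[[150,-180,-24],[0,0,0],58],[[185,-180,-30],[0,0,0],58],[[215,-180,-34],[0,0,0],58],[[235,-180,-37],[0,0,0],58],[[245,-180,-39],[0,0,0],58],[[245,-180,-39],[0,0,0],58],[[245,-180,-39],[0,0,0],58],[[245,-180,-39],[0,0,0],58]]'
python3 - <<'E'
from h import *
c=bot.camera("wrist");save(c,"w7.png");print(c["origin"],proj(c,[.6105,.228,.01]))
for d in bot.cut_out(c,"refill_seat")[:2]:
    n=cv2.findNonZero(d["region"].astype(np.uint8))
    P=np.array([atz(c,u,v,.01)[:2] for u,v in cv2.convexHull(n)[:,0]],np.float32)
    print(d["confidence"],np.round(d["box"]),cv2.minEnclosingCircle(P))
print(bot.get_obs()["wrist_force"],bot.get_obs()["opening"])
E
```

```text
time: 21.3
ee_pos: [0.6098, 0.2267, 0.199]
tcp_rot: [-90.1, 0.1, 90.0]
wrist_force: [0.2, -0.3, -1.9]
opening: 0.0635
[0.53707806 0.22641306 0.34074733] [324.54828964 174.2588108 ]
0.98 [276. 117. 383. 216.] ((0.6088400483131409, 0.2326815277338028), 0.0526583194732666)
[-0.29982992 -0.15704961 -0.75786861] 0.06339696128284315
```

View pics/w7.png

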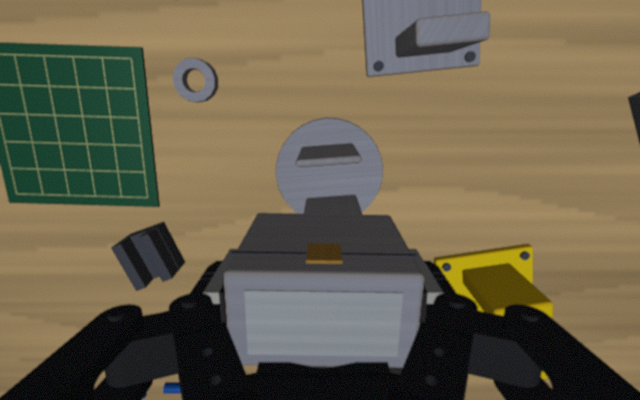

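The round foot is at (329,168) with its near wall top from (297,163) to (360,158), which gives a pocket yaw of about +4.5°. The held case hides the other wall, so I back off 50 mm in x to see the whole pocket.

```bash
python3 -m inch '[[[5,-5,-8],[0,0,0],58],[[5,-10,-25],[0,0,0],58],[[5,-10,-45],[0,0,0],58],[[5,-10,-55],[0,0,0],58],[[5,-10,-55],[0,0,0],58],[[5,-10,-55],[0,0,0],58],[[5,-10,-55],[0,0,0],58]]'
python3 - <<'E'
from h import *
import pickle
c=bot.camera("wrist");pickle.dump({k:c[k] for k in c},open("w8.pkl","wb"))
d=bot.cut_out(c,"refill_seat")[0];b=d["box"];n=cv2.findNonZero(d["region"].astype(np.uint8))
P=np.array([atz(c,u,v,.01)[:2] for u,v in cv2.convexHull(n)[:,0]],np.float32)
print(b,cv2.minEnclosingCircle(P),cv2.fitEllipse(P))
x0,y0=int(b[0])-8,max(int(b[1])-8,0);print(x0,y0)
f=c["frame"][y0:y0+120,x0:x0+130,::-1]
cv2.imwrite("pics/crop8.png",cv2.resize(f,None,fx=5,fy=5,interpolation=cv2.INTER_CUBIC))
E
```

```text
time: 22.1
ee_pos: [0.6644, 0.2315, 0.2094]
tcp_rot: [-90.1, 0.0, 90.0]
wrist_force: [-0.6, 0.4, -2.0]
opening: 0.0632
[272.1, 57.1, 377.9, 168.3] ((0.609279215335846, 0.23191294074058533), 0.052391763776540756) ((0.609009325504303, 0.23190775513648987), (0.10267607867717743, 0.10373886674642563), 93.09998321533203)
264 49
```

View pics/crop8.png

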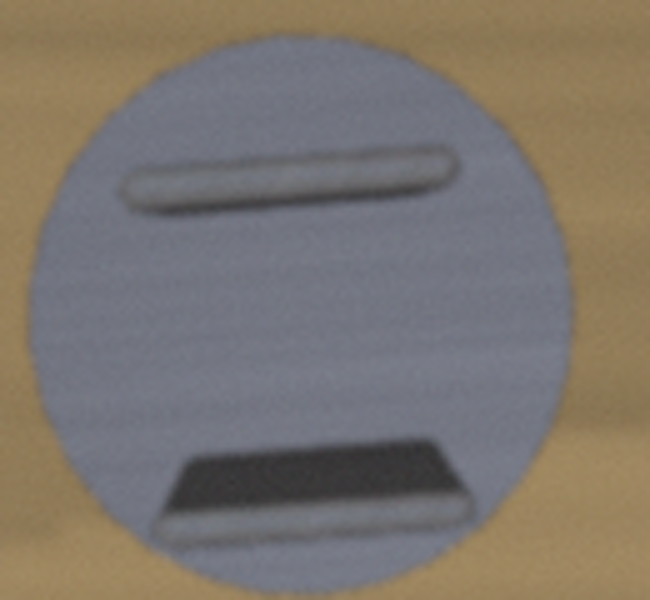

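The full pocket shows, with the upper wall top from (122,188) to (458,162) and the lower from (155,528) to (474,505) in the crop.

```bash
python3 - <<'E'
from h import *
import pickle
c=pickle.load(open("w8.pkl","rb"))
W=[np.array([atz(c,264+u/5,49+v/5,.085)[:2] for u,v in w]) for w in ([(122,188),(458,162)],[(155,528),(474,505)])]
for w in W:
    d=w[1]-w[0];print(w.round(4).tolist(),np.linalg.norm(d).round(4),np.degrees(np.arctan2(d[1],d[0])))
m=[w.mean(0) for w in W];s=m[0]-m[1]
print("mid",(m[0]+m[1])/2,"sep",np.linalg.norm(s),np.degrees(np.arctan2(s[1],s[0])))
E
```

```text
[[0.5861, 0.2065], [0.5825, 0.2549]] 0.0485 94.18085600647355
[[0.6354, 0.2101], [0.6319, 0.2586]] 0.0486 94.11383197346261
mid [0.60897499 0.23249882] sep 0.04949992865911774 -175.74604603368388
```

The wall separation (49.5 mm, expected 50), lengths and centre (0.609,0.232) agree with the foot circle. The yaw is 4.2°. I align above and go down to a hover.

```bash
python3 -m inch '[[[0.8,0,8],[0,-0.02,0],58],[[0.8,0,25],[0,-0.05,0],58],[[0.8,10,43],[0,-0.073,0],58],[[0.8,30,52],[0,-0.073,0],58],[[0.8,50,55],[0,-0.073,0],58],[[0.8,70,55],[0,-0.073,0],58],[[0.8,85,55],[0,-0.073,0],58],[[0.8,92,55],[0,-0.073,0],58],[[0.8,95,55],[0,-0.073,0],58],[[0.8,95,55],[0,-0.073,0],58],[[0.8,95,55],[0,-0.073,0],58]]'
python3 - <<'E'
from h import *
c=bot.camera("wrist");save(c,"w9.png");o=bot.get_obs();print(o["ee_pos"],o["tcp_rot"],o["wrist_force"])
E
```

```text
time: 23.3
ee_pos: [0.61, 0.2326, 0.1154]
tcp_rot: [-90.2, 0.0, 94.2]
wrist_force: [0.0, 0.1, -1.5]
opening: 0.0635
[0.60999666 0.23260738 0.1154756 ] [-9.01585476e+01  2.31511566e-02  9.41862460e+01] [-0.49241716  0.81638223 -1.02980632]
```

View pics/w9.png

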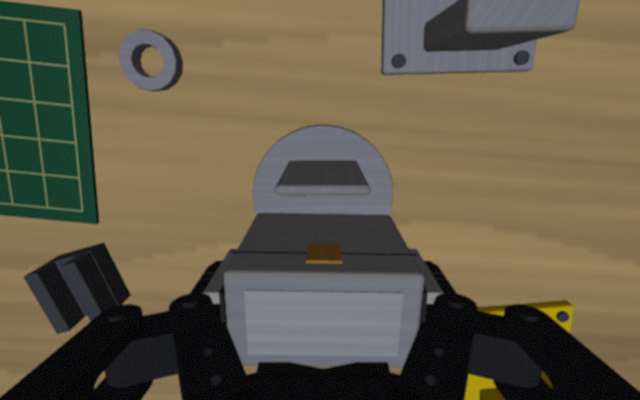

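The wall is parallel and centred at column 322, with the case at 323. I lower it with a 0.8 mm x correction.

```bash
python3 -m inch '[[[0,4,0.8],[0,0,0],58],[[0,10,0.8],[0,0,0],58],[[0,17,0.8],[0,0,0],58],[[0,25,0.8],[0,0,0],58],[[0,33,0.8],[0,0,0],58],[[0,41,0.8],[0,0,0],58],[[0,49,0.8],[0,0,0],58],[[0,57,0.8],[0,0,0],58],[[0,65,0.8],[0,0,0],58],[[0,73,0.8],[0,0,0],58],[[0,79,0.8],[0,0,0],58],[[0,83,0.8],[0,0,0],58],[[0,85,0.8],[0,0,0],58],[[0,86,0.8],[0,0,0],58],[[0,87,0.8],[0,0,0],58],[[0,87,0.8],[0,0,0],58],[[0,87,0.8],[0,0,0],58]]'
```

```text
time: 25.05
ee_pos: [0.6096, 0.2326, 0.0287]
tcp_rot: [-90.2, 0.0, 94.2]
wrist_force: [0.0, -0.5, -1.7]
opening: 0.0637
```

```bash
python3 -m inch '[[[0,0.5,0],[0,0,0],58],[[0,1,0],[0,0,0],58],[[0,1.5,0],[0,0,0],58],[[0,2,0],[0,0,0],58],[[0,2,0],[0,0,0],58],[[0,2,0],[0,0,0],58]]'
```

```text
time: 25.65
ee_pos: [0.6095, 0.2325, 0.0267]
tcp_rot: [-90.2, 0.0, 94.2]
wrist_force: [-0.2, 0.1, -1.8]
opening: 0.0634
```

```bash
python3 -m inch '[[[0,0.4,0],[0,0,0],58],[[0,0.8,0],[0,0,0],58],[[0,1.1,0],[0,0,0],58],[[0,1.4,0],[0,0,0],58],[[0,1.4,0],[0,0,0],58]]'
```

```text
time: 26.15
ee_pos: [0.6097, 0.2326, 0.0259]
tcp_rot: [-90.2, 0.0, 94.2]
wrist_force: [-1.1, -0.8, 5.0]
opening: 0.0634
```

It touched at the predicted 25.9 mm. I open and withdraw straight up.

```bash
python3 -m inch '[[[0,0,0],[0,0,0],62],[[0,0,0],[0,0,0],64],[[0,0,0],[0,0,0],67],[[0,0,0],[0,0,0],72],[[0,0,0],[0,0,0],80],[[0,0,0],[0,0,0],85],[[0,0,0],[0,0,0],85],[[0,0,0],[0,0,0],85],[[0,-8,0],[0,0,0],85],[[0,-25,0],[0,0,0],85],[[0,-50,0],[0,0,0],85],[[0,-85,0],[0,0,0],85],[[0,-125,0],[0,0,0],85],[[0,-165,-20],[0,0,0],85],[[0,-180,-40],[0,0,0],85],[[0,-180,-50],[0,0,0],85],[[0,-180,-50],[0,0,0],85],[[0,-180,-50],[0,0,0],85]]'
python3 - <<'E'
from h import *
c=bot.camera("wrist")
d=bot.cut_out(c,"case_center")
for e in d[:2]: 
    b=e["box"];print(e["confidence"],b)
f=c["frame"][40:220,230:430,::-1];cv2.imwrite("pics/crop10.png",cv2.resize(f,(660,594),interpolation=cv2.INTER_CUBIC))
import pickle;pickle.dump(dict(c),open("w10.pkl","wb"))
E
```

```text
time: 27.95
ee_pos: [0.6585, 0.2361, 0.2057]
tcp_rot: [-90.2, 0.0, 94.2]
wrist_force: [-1.4, -0.0, 0.5]
opening: 0.0852
0.62 [280.4, 98.4, 365.8, 148.1]
```

View pics/crop10.png

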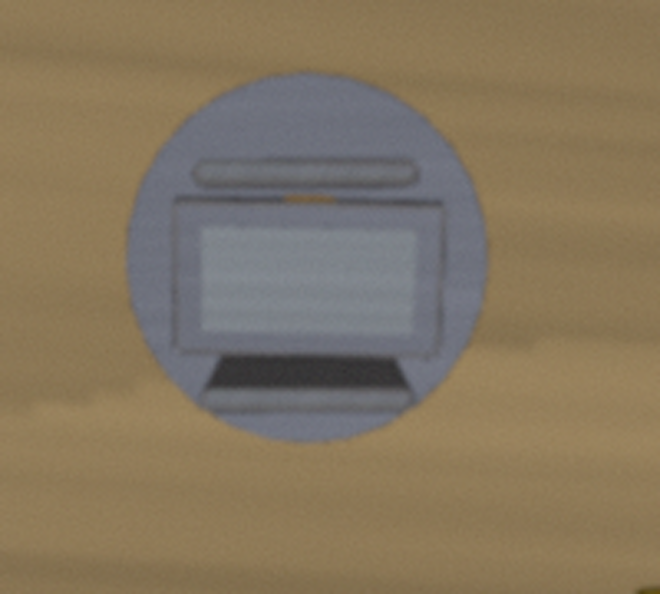

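```bash
python3 - <<'E'
from h import *
import pickle
c=pickle.load(open("w10.pkl","rb"));g=lambda u,v,z:atz(c,230+u/3.3,40+v/3.3,z)[:2].round(4)
print("case",g(308,278,.07),"walls",(g(305.5,173,.085)+g(308.5,400,.085))/2)
c=bot.camera("top")
for m in ["collet_mid","spacer_mid","oiler_mid","vblock_mid","parallel_mid","driver_mid"]:
    d=bot.search_frame(c,m)[:1];print(m,[np.round(e["box"]) for e in d])
o=bot.get_obs();print(o["time"],o["qd"].round(2));bot.job_done()
E
```

```text
case [0.608  0.2327] walls [0.60935 0.23255]
collet_mid [array([318., 164., 364., 213.])]
spacer_mid [array([293., 196., 304., 206.])]
oiler_mid [array([447., 174., 464., 188.])]
vblock_mid [array([311., 140., 330., 160.])]
parallel_mid []
driver_mid [array([408., 133., 440., 159.])]
28.4 [-0.08  0.16  0.4  -0.09 -0.03  0.01]
the job is handed in; nothing more can be done
```

The pin case weighed about 165 g, so it went into the light pocket: the thin-walled one on the round foot. I handed the job in at 28.4 s.

- **Weighing:** I lifted the case 8 mm off the cradle seat and held it about 1.5 s. That reading gave about 157 g, and a second one higher up gave 171 g. Both are far below 360 g.
- **Regrasp and placing:** I stood the case on the mat, let go and withdrew. I then took it by its two ends and lowered it into the pocket, where it touched at the predicted height with about 5 N. The gripper opened and moved clear.
- **Last checks:** The final picture shows the case upright between the thin walls. Its centre measures (0.608, 0.233) against (0.609, 0.233) for the pocket, about 1.4 mm off across the gap. It looks turned by about 1° against the walls.
- **Bystanders:** The final top view found the spacer, oiler, V-block and driver within a few pixels of where they first appeared or were seen. It missed the parallel bar and mistook the mat for the collet, so I did not re-confirm those two. The arm passed well above both.

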